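# Shut the filter shaker box and run it on its hold-to-run key

### The job

The saw extractor's filter needs shaking clean: fold the plain flap of the plywood shaker box down flat, then fold the flap with the batten down flat over it. Take the key out of the router-bit block, put it in the key switch, work it past the sticky pins until its collar sits on the lock face, and turn it a quarter turn clockwise against the spring. Finish while still gripping the key and holding it turned, and leave everything else on the bench where it is.

Things in the scene. Friction and masses are not known exactly. Their poses are not given: they have to be found in the camera images.
- filter_box: open plywood box with a pleated filter cartridge lying in it, fixed to the bench, 250 mm (x) x 200 (y) x 150 high, walls 9 (all sizes here are in mm); origin at the centre of its underside; two flaps are hinged along its top rims, the inner one on its -y side, the outer one on its +y side, each as long as the box (250 in x)
- flap_inner (a joint): plain plywood flap, 98 wide, 9 thick, its underside hinged along the box's -y top rim (line along box x at y = -100, height 150.5). 0 = flat on the box (a stop), 1.57 = upright, up to 2.2 = leaning outwards; rad. Stiff hinge: stays where left, moves with 1 to 2 N at its free edge
- flap_outer (a joint): plywood flap, 100 wide, 9 thick, with a hardwood batten (45 wide, 6 thick) on its upper face along the free edge, standing 30 past it: 130 wide in all; hinged along the box's +y top rim (y = +100, height 150.5). It closes last: the batten laps over the inner flap. Values and stiff hinge as flap_inner
- flap_inner_edge (a point): middle of the free edge of the inner flap, on its upper (outer) face, 98 from the hinge line
- flap_outer_edge (a point): middle of the free edge of the batten on the outer flap, on its upper (outer) face, 130 from the hinge line and 15 above the flap's underside
- bit_block: hardwood block 140 (x) x 50 (y) x 45 high, fixed to the bench, with three router bits standing in it along its middle at x = -5, 25 and 52 (up to 34 above its top) and the key in a slot 35 deep at x = -50; origin at the centre of its underside
- key: key standing upright in the bit block, 64 tall, 40 g, black head up. Origin at the centre of the blade's lower tip, z up. Blade 12 (x) x 6 (y), z 5 to 22, below it a narrower tip 10 x 3.4, z 0 to 5; neck 5.6 in diameter, z 22 to 32; collar 24 (x) x 12 (y), z 32 to 35; round flat head 30 in diameter (x, z), 12 thick (y), centre z 49: grip it across y. A half turn about z makes no difference
- key_collar (a point): underside of the key's collar, on the key's axis, 32 above its tip; it rests on the bit block's top at first and meets lock_mouth when the key is fully home
- key_switch: grey enclosure 84 x 84 x 54 high fixed to the bench, a steel key lock in the middle of its top; origin at the centre of its underside. Two sticky pins face each other from the long sides of the slot, 20 below its face, each 2.2 into it, and stay where pushed. With 24 to 31 of the key in they bind: a straight push takes 10 to 20 N, rocking it 1 mm to and fro along y eases it past
- lock_mouth (a point): centre of the key slot on the lock face, 61 above the bench; axes as key_switch (z up). Slot 14 (x) x 8 (y), chamfered 1.5, in a fixed face 6 thick; the turning cylinder below has the same slot, in line when at rest. The key goes in 32 until its collar sits on the face. Only within 4 of home can it turn; turned, it cannot be pulled out
- lock (a joint): the turning lock cylinder: 0 = rest (slot along key_switch x), grows clockwise seen from above, stop at 1.6 rad; rad. A spring of 0.02 N m at rest and 0.1 N m fully turned brings it back as soon as the key is let go. The key has about 0.15 rad of play in it and gives a little in the grip, so the cylinder lags the hand by 0.2 to 0.3 rad
- tape_measure: bystander: tape measure 68 x 36 x 62 high, origin under its centre
- glue_bottle: bystander: white glue bottle, 60 in diameter, 190 high, origin under its centre
- screw_jar: bystander: glass screw jar, 64 in diameter, 75 high, origin under its centre
- offcut: bystander: wood offcut 55 x 22 x 18 high lying between the key switch and the bit block, origin under its centre
- pencil: bystander: carpenter's pencil 160 x 12 x 8 high, origin under its centre
- screwdriver: bystander: screwdriver lying on the bench

How it is judged:
On the way, in this order (a step that is already met when the one before it is completed fails the run):
1. the inner flap is folded down flat while the outer flap is still up (value of joint flap_inner below 0.1 rad and value of joint flap_outer above 0.6 rad), for 0.1 s.
2. the outer flap is folded down flat over the inner one (value of joint each of flap_inner, flap_outer below 0.1 rad), for 0.2 s.
3. the key is fully home in the lock, not yet turned (distance between key_collar and lock_mouth below 0.004 m and value of joint lock below 0.5 rad), for 0.1 s.
4. the key is turned a quarter and held (value of joint lock above 1.15 rad and contact force between the fingers and key above 1 N), for 0.5 s.
At the end, for the whole second after the job is handed in: Both flaps flat (within 0.1 rad of shut), the key's collar within 5 mm of the lock mouth and the key upright, the lock turned more than 1.15 rad of its 1.6 clockwise, and the fingers still gripping the key with more than 1 N (all of step 2 and all of step 4 and distance between key_collar and lock_mouth below 0.005 m and angle between key's own z axis and vertical below 0.15 rad); the arm keeps its last pose, push and grip.
It fails at once if a bystander is moved by more than 40 mm (distance of any of tape_measure, glue_bottle, screw_jar, offcut, pencil, screwdriver from where it was at the start of the episode above 0.04 m).
It also fails if it takes over 72 s, if anything falls off the work surface, if the arm or the gripper's body presses on something with over 40 N, if the wrist force passes 120 N, or if a joint passes its speed limit or range.

### The arm

A 6-joint arm with a two-finger parallel gripper is mounted at the origin on the work surface. World frame = base frame: x ahead of the robot, y to its left, z up, the work surface at z = 0. Lengths are in m, angles in rad, forces in N, time in s.
With the tool pointing down it reaches from about 0.35 to 0.775 m from the base axis. Payload 7.3 kg.
Tool frame: the origin (TCP) lies on the mounting face of the last link; the fingertips stand 178 mm ahead of it and the grasp point (between the pads) lies 159 mm ahead of it (robot.grip_depth is the distance from the TCP to the grasp point, in m); z points along the fingers, y is the line along which they close (so a half turn about z gives the same grasp; the last joint's range is limited). The gripper opens to 92 mm and grips with 3 to 60 N. Pads are 19 mm wide; open, the fingers measure 130 mm over their backs; the gripper's body (75 mm by 190 mm) begins 47 mm behind the grasp point.
Start: joints at [-1.317, 0.342, 1.524, -0, 1.275, -0.146], TCP at [0.204, -0.484, 0.405] pointing down, gripper open.
Joint ranges: [-2.53, 2.53], [-0.77, 2.02], [0.04, 2.7], [-1, 4.14], [0.28, 2.66], [-3.11, 3.11]. Speed limits (rad/s): [2.57, 2.57, 3.14, 3.14, 3.14, 3.14].

### API

Orientations are given as [roll, pitch, yaw] about the fixed x, y, z axes, in that order (R = Rz(yaw) Ry(pitch) Rx(roll)).
In Python, from cell import observe, cams, robot, models gives the robot as it stands.
- The arm moves only by the shell command python3 -m jog 'ROWS' [FORCE]. ROWS is JSON, a list of rows, each a list of 3 entries, a list of its own where there are three numbers: the shift along the tool's x, y, z each as a share of 0.4 m, from -1 to 1, then the turn about the tool's z as a share of pi rad, from -1 to 1, then the closure, from 0 (fully open) to 1 (shut). In form: [[[x, y, z], turn, jaw], ...]. A call has 1 to 12 rows; each row is the pose to reach, as a shift and turn from the pose commanded when the call began, along the tool's axes at that moment, turning the shorter way round; what a row does not reach only later rows make up. A row lasts 1/8 s, in which the tool goes at most 62.5 mm and 10.7 degrees, less where a joint would pass 70% of its speed; a pose out of reach is approached as far as the arm can. A call with a number of a shift or a turn outside -1 to 1 is refused whole. A call with a gripper value outside its range is refused whole. The fingers move at their own pace and stop on an object; FORCE is the grip in N (left out, the last holds). Time passes only in rows, so rows that repeat a pose let the fingers close. It gives the time, the measured TCP pose, the force, the opening and the grip force at its end, in the units of the state.
- observe(): the state, without advancing time (a new reading comes with each control period).
- cams.read_camera(name): name is "scene" or "top"; returns the picture (384x512x3 uint8, red, green, blue); there is no depth.
- cams.camera_model(name): a dict with "camera_matrix" (3x3 intrinsics, pixels), "k1" (the pictures are not rectified: a ray, as slopes to the right and down, at radius r is drawn at 1 + k1 r^2 times it, then the intrinsics apply), "pose" (4x4, takes a point from camera to world coordinates). Camera axes: x right, y down, z forward; pixel columns grow to the right and rows downward; lengths in m; the calibration is good to about 2 mm. A picture is of the moment at which its call begins. camera_model takes no time and is no camera call.
- robot.hand_in(): hands the job in; it is judged then, once.
Trained networks look in the newest picture that a camera, given by its name, has taken for a name from the list of things; names that differ only in an ending like _2 or _b are one class to them, and where a whole thing is asked for, a point or a joint stands for the part that bears it (a point fixed in the world has none). Each returns a list of dicts, best first, with "confidence" (0 to 1); they miss things now and then, are a little off and sometimes report something else, mostly with a low value. They report only what shows in the picture. A call takes as long as a camera call.
- models.find_in(target, camera): "position" ([x, y, z] in m, in world coordinates, good to about 4 mm: the middle of the surface that is visible of it).
- models.pinpoint(target, camera): "position" ([x, y, z] in m, in world coordinates, good to about 4 mm: a listed point, or the origin of a listed thing).
The state is a dict: "time": time; "qpos": joint angles; "qvel": joint speeds; "joint_efforts": joint torques, N m; "tool_pos": TCP position; "tool_rot": TCP orientation; "contact_force": force on the tool from outside, world axes, zero at the start; "torque": the same for the moment, N m; "opening": finger opening in m; "grip_force": force on a finger pad.
Only numpy, scipy, OpenCV 4.12 (cv2) and the standard library are available. Lean on these libraries where they do the work, as an engineer would, in place of code of your own. Each camera call takes 0.05 s, during which the arm holds its last target. There are 200 camera calls.

## Working session

There is one attempt and no reset: what is moved stays moved. The work goes in short steps, Python scripts to look and compute and a shell command to move; the robot and the scene stay as the last step left them, time stands still between calls to the robot, and variables do not carry over. Pictures are saved under pics/ and viewed, at most 10 in all, crops included, and the job is handed in when it is done.

```bash
ls; mkdir -p pics; cat > h.py <<'E'
import numpy as np,cv2
from cell import observe,cams,robot,models
from scipy.spatial.transform import Rotation as R
def pic(c,name,crop=None,s=1):
    im=cams.read_camera(c)[:,:,::-1]
    if crop: x0,y0,x1,y1=crop; im=im[y0:y1,x0:x1]
    cv2.imwrite('pics/'+name,cv2.resize(im,None,fx=s,fy=s,interpolation=cv2.INTER_CUBIC))
def ray(c,u,v):
    m=cams.camera_model(c);K=np.array(m['camera_matrix']);T=np.array(m['pose'])
    d=np.array([(u-K[0,2])/K[0,0],(v-K[1,2])/K[1,1]]);s=d.copy()
    for _ in range(20): s=d/(1+m['k1']*(s@s))
    w=T[:3,:3]@np.array([s[0],s[1],1]);return T[:3,3],w
def atz(c,u,v,z):
    o,w=ray(c,u,v);return o+w*(z-o[2])/w[2]
def proj(c,p):
    m=cams.camera_model(c);K=np.array(m['camera_matrix']);T=np.array(m['pose'])
    q=T[:3,:3].T@(np.array(p)-T[:3,3]);s=q[:2]/q[2];s=s*(1+m['k1']*(s@s));return K[0,0]*s[0]+K[0,2],K[1,1]*s[1]+K[1,2]
E
python3 - <<'E'
from h import *
np.set_printoptions(precision=4,suppress=True)
pic('scene','s0.png',None,1.5);pic('top','t0.png',None,1.5)
for c in('scene','top'):
    print(c,np.array(cams.camera_model(c)['pose'])[:3,3])
    for t in ['filter_box','flap_inner_edge','flap_outer_edge','bit_block','key','key_collar','key_switch','lock_mouth','tape_measure','glue_bottle','screw_jar','offcut','pencil','screwdriver']:
        r=models.pinpoint(t,c); print(c,t,[(np.round(x['position'],4),round(x['confidence'],2)) for x in r[:2]])
print(observe())
E
```

```text
pics
scene [ 1.1109 -0.7048  1.0227]
scene filter_box [(array([0.5383, 0.287 , 0.2671]), 0.16)]
scene flap_inner_edge [(array([0.4739, 0.006 , 0.2443]), 0.63)]
scene flap_outer_edge [(array([0.5379, 0.2904, 0.2669]), 0.69)]
scene bit_block [(array([ 0.5399, -0.1694, -0.0011]), 0.89), (array([0.798 , 0.0622, 0.0018]), 0.4)]
scene key [(array([ 0.4887, -0.1804,  0.0153]), 0.47)]
scene key_collar [(array([ 0.4909, -0.1781,  0.0461]), 0.4)]
scene key_switch [(array([ 0.506 , -0.3318,  0.0004]), 0.67), (array([ 0.7525, -0.1141, -0.0009]), 0.32)]
scene lock_mouth [(array([ 0.5078, -0.3335,  0.0593]), 0.92)]
scene tape_measure [(array([ 0.748 , -0.1173, -0.0032]), 0.71)]
scene glue_bottle [(array([ 0.745 ,  0.2389, -0.0027]), 0.65)]
scene screw_jar [(array([0.7987, 0.0585, 0.0008]), 0.66)]
scene offcut [(array([ 0.5435, -0.2432,  0.0007]), 0.68)]
scene pencil [(array([ 0.6111, -0.4577,  0.    ]), 0.77), (array([0.4721, 0.0074, 0.2459]), 0.21)]
scene screwdriver [(array([ 0.6337,  0.463 , -0.002 ]), 0.46)]
top [0.3826 0.0221 1.2736]
top filter_box [(array([ 0.5087,  0.1318, -0.0015]), 0.61)]
[... 630 characters left out ...]
jar [(array([ 0.7958,  0.0611, -0.0013]), 0.66)]
top offcut [(array([ 0.5412, -0.2436, -0.0023]), 0.53)]
top pencil [(array([ 0.612 , -0.4579,  0.0022]), 0.66)]
top screwdriver [(array([0.6343, 0.4587, 0.0009]), 0.64)]
{'time': 1.5, 'qpos': array([-1.317 ,  0.342 ,  1.5241, -0.    ,  1.2754, -0.146 ]), 'qvel': array([-0.0016,  0.0011,  0.0009,  0.0008, -0.0006,  0.0009]), 'joint_efforts': array([  0.0008, -43.1123, -24.4476,   0.0718,   0.0483,  -0.    ]), 'tool_pos': array([ 0.2044, -0.4836,  0.4047]), 'tool_rot': array([3.1415, 0.    , 0.3998]), 'contact_force': array([ 0.3674, -0.6825,  0.1937]), 'torque': array([0.0001, 0.0078, 0.0581]), 'grip_force': 0.0, 'opening': 0.09178222473604437}
```

View pics/s0.png

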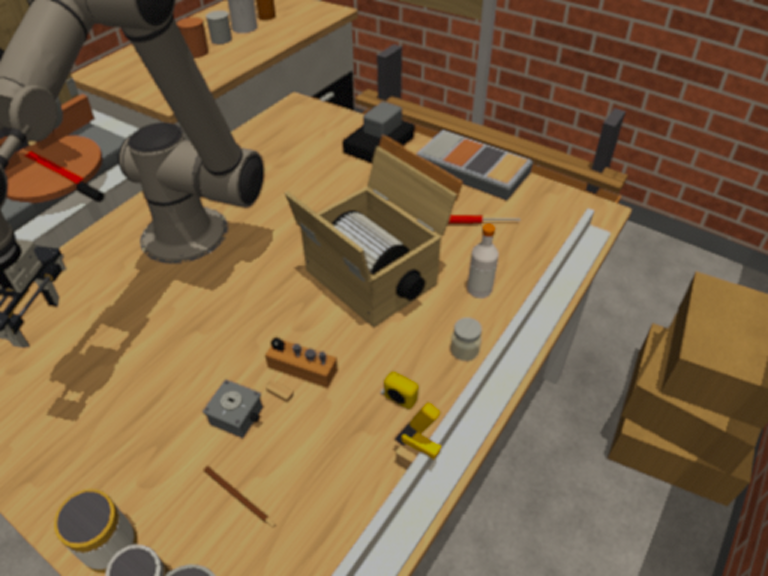

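View pics/t0.png

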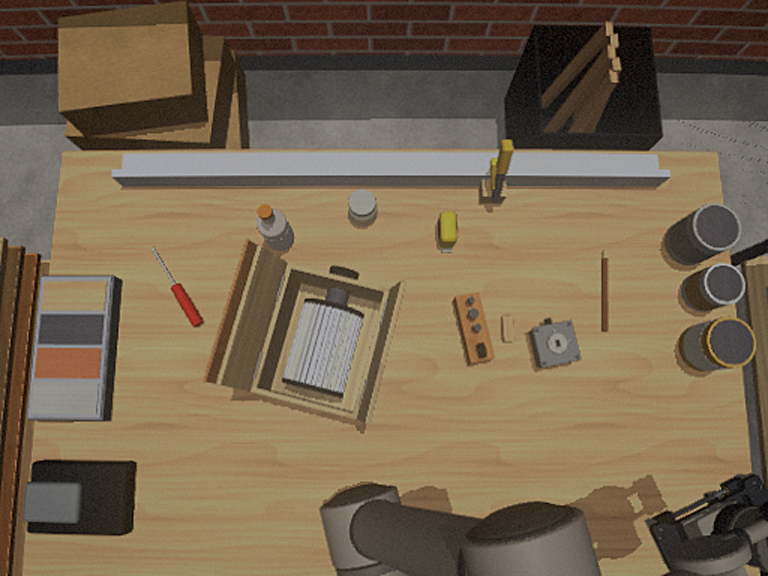

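The scene shows the box at about (375,250), its inner flap leaning outwards at (330,235) and its outer flap at (415,185). The block and its black key head are near (277,345), and the lock is at (232,400). The top view agrees with this: box (325,345), key (480,350), lock slot (557,343). Next I'll refine the key, the lock and the yaws.

```bash
python3 - <<'E'
from h import *
np.set_printoptions(precision=4,suppress=True)
acc={}
for k in range(4):
  for c in('scene','top'):
    cams.read_camera(c)
    for t in ['key','key_collar','lock_mouth','key_switch','bit_block']:
        if k>1 and t=='bit_block': continue
        for x in models.pinpoint(t,c)[:1]: acc.setdefault((t,c),[]).append(x['position'])
for k,v in acc.items(): print(k,np.median(v,0),np.std(v,0),len(v))
def st(c,n,x0,y0,x1,y1):
    im=np.mean([cams.read_camera(c).astype(float) for _ in range(4)],0)[:,:,::-1]
    np.save(f'{c}.npy',im)
    return cv2.resize(im[y0:y1,x0:x1].astype(np.uint8),None,fx=7,fy=7,interpolation=cv2.INTER_CUBIC)
a=st('top','',300,188,400,260);cv2.imwrite('pics/t1.png',a)
a=st('scene','',130,215,230,295);cv2.imwrite('pics/s1.png',a)
E
```

```text
('key', 'scene') [ 0.4893 -0.1797  0.0112] [0.0009 0.0017 0.002 ] 4
('key_collar', 'scene') [ 0.4896 -0.1797  0.0457] [0.0004 0.002  0.0011] 4
('lock_mouth', 'scene') [ 0.5074 -0.3338  0.0592] [0.0016 0.0003 0.0012] 4
('key_switch', 'scene') [ 0.5056 -0.3329 -0.001 ] [0.0022 0.0014 0.0015] 4
('bit_block', 'scene') [ 0.541  -0.1676 -0.0017] [0.0005 0.0012 0.0019] 2
('key', 'top') [ 0.4912 -0.1769  0.0123] [0.002  0.0012 0.0009] 4
('key_collar', 'top') [ 0.49   -0.1783  0.048 ] [0.0009 0.0008 0.0009] 4
('lock_mouth', 'top') [ 0.5054 -0.3351  0.0571] [0.001  0.0006 0.0014] 4
('key_switch', 'top') [ 0.5075 -0.3348  0.002 ] [0.0012 0.0011 0.0014] 4
('bit_block', 'top') [ 0.5389 -0.1709 -0.0024] [0.0005 0.0009 0.    ] 2
```

View pics/t1.png

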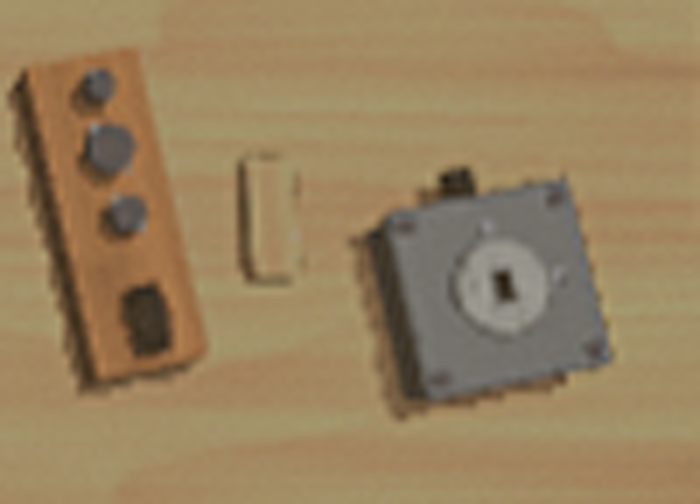

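View pics/s1.png

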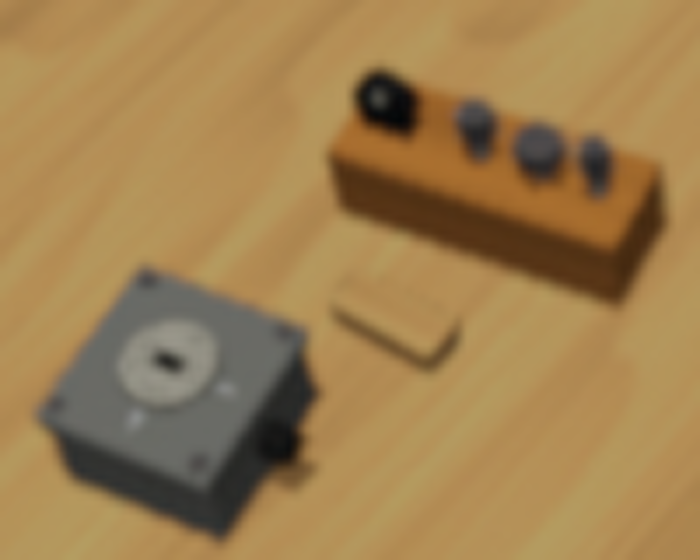

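The crops show the lock slot at about (504,287) in the top one and (168,362) in the scene one. The key head is at (150,318) and (385,100). I'll turn these into world positions and yaws using the known heights.

```bash
python3 - <<'E'
from h import *
np.set_printoptions(precision=4,suppress=True)
O={'top':(300,188),'scene':(130,215)}
def P(c,u,v,z): x,y=O[c]; return atz(c,x+(u+.5)/7-.5,y+(v+.5)/7-.5,z)
def rect(c,q,z,n):
    w=np.array([P(c,u,v,z) for u,v in q])[:,:2]; print(n,c,'centre',w.mean(0))
    for i in range(4):
        d=w[(i+1)%4]-w[i]; print('   len',np.hypot(*d).round(4),'ang',np.degrees(np.arctan2(d[1],d[0])).round(1))
rect('top',[(25,70),(135,48),(207,352),(97,378)],.045,'block')
rect('top',[(383,215),(568,180),(610,357),(425,398)],.054,'switch')
rect('scene',[(143,268),(305,330),(208,490),(40,415)],.054,'switch')
print('slot',P('top',504,287,.061),P('scene',168,362,.061))
print('ring',P('top',501,285,.061),P('scene',168,362,.061))
print('keyhead',P('top',150,318,.062),P('scene',385,100,.062))
t=np.load('top.npy')
# box rims / flap edges from the first top view (1.5x)
q=[(403,283),(365,425),(207,380),(250,242)]
for (u,v),z in zip(q,[.244,.244,.265,.265]): print('edge',atz('top',u/1.5,v/1.5,z))
# circle centroid fits: bright ring, dark key head
for c,ctr,z in (('top',(371.7,228.8),.061),('scene',(153.5,266.3),.061)):
    im=np.load(c+'.npy').mean(2); x0,y0=int(ctr[0])-9,int(ctr[1])-9
    g=cv2.resize(im[y0:y0+19,x0:x0+19],None,fx=10,fy=10,interpolation=cv2.INTER_CUBIC)
    th=cv2.threshold(g.clip(0,255).astype(np.uint8),0,255,cv2.THRESH_OTSU)[1]
    cs=cv2.findContours(th,cv2.RETR_EXTERNAL,cv2.CHAIN_APPROX_NONE)[0]
    k=[k for k in cs if cv2.pointPolygonTest(cv2.convexHull(k),(95,95),False)>0]
    e=cv2.fitEllipse(cv2.convexHull(max(k,key=len))); print(c,e, atz(c,x0+(e[0][0]+.5)/10-.5,y0+(e[0][1]+.5)/10-.5,z))
E
```

```text
block top centre [ 0.5406 -0.1667]
   len 0.0499 ang -78.6
   len 0.1369 ang -168.5
   len 0.0494 ang 103.0
   len 0.1383 ang 11.8
switch top centre [ 0.5057 -0.3302]
   len 0.0836 ang -79.5
   len 0.0785 ang -169.7
   len 0.0833 ang 101.9
   len 0.0806 ang 10.5
switch scene centre [ 0.5073 -0.3354]
   len 0.0796 ang 10.9
   len 0.0817 ang -76.7
   len 0.082 ang -170.8
   len 0.0792 ang 101.6
slot [ 0.505  -0.3314  0.061 ] [ 0.5057 -0.3352  0.061 ]
ring [ 0.5059 -0.3301  0.061 ] [ 0.5057 -0.3352  0.061 ]
keyhead [ 0.492  -0.1775  0.062 ] [ 0.4908 -0.1811  0.062 ]
edge [ 0.5908 -0.0149  0.244 ]
edge [0.3504 0.0497 0.244 ]
edge [0.4231 0.3108 0.265 ]
edge [0.6587 0.2487 0.265 ]
top ((99.8110580444336, 97.89791870117188), (124.99993133544922, 133.0519561767578), 153.222412109375) [ 0.5057 -0.3313  0.061 ]
scene ((99.1095199584961, 95.19639587402344), (114.09442138671875, 143.46340942382812), 67.50862121582031) [ 0.5049 -0.3348  0.061 ]
```

```bash
python3 -m jog '[[[1,-0.767,0.055],-0.289,1],[[1,-0.767,0.055],-0.289,1],[[1,-0.767,0.055],-0.289,1],[[1,-0.767,0.055],-0.289,1],[[1,-0.767,0.055],-0.289,1],[[1,-0.767,0.055],-0.289,1],[[1,-0.767,0.055],-0.289,1],[[1,-0.767,0.055],-0.289,1],[[1,-0.767,0.055],-0.289,1],[[1,-0.767,0.055],-0.289,1],[[1,-0.767,0.055],-0.289,1]]' 20
```

```text
time: 5.48
tool_pos: [0.453, -0.0464, 0.3828]
tool_rot: [-3.142, 0.0, 1.306]
contact_force: [0.9, -0.9, -0.1]
opening: 0.0002
grip_force: 0.0
```

```bash
python3 -m jog '[[[0.1,0,0],0,1],[[0.18,0,0],0,1],[[0.24,0,0],0,1],[[0.29,0,0],0,1],[[0.33,0,0.015],0,1],[[0.36,0,0.035],0,1],[[0.38,0,0.06],0,1],[[0.395,0,0.085],0,1],[[0.4,0,0.1],0,1],[[0.4,0,0.11],0,1],[[0.4,0,0.11],0,1],[[0.4,0,0.11],0,1]]'
python3 - <<'E'
from h import *
pic('top','t2.png',None,1.5)
for c in('top','scene'):
    cams.read_camera(c)
    print(c,[(x['position'].round(3) if hasattr(x['position'],'round') else x['position'],x['confidence']) for t in('flap_inner_edge','flap_outer_edge') for x in models.pinpoint(t,c)[:1]])
E
```

```text
time: 6.98
tool_pos: [0.495, 0.1091, 0.3389]
tool_rot: [3.141, 0.0, 1.308]
contact_force: [0.1, -0.7, 0.1]
opening: 0.0008
grip_force: 0.0
top [([0.5435, 0.2857, 0.2691], 0.92)]
scene [([0.5043, 0.1282, 0.1598], 0.59), ([0.5378, 0.2861, 0.2669], 0.62)]
```

View pics/t2.png

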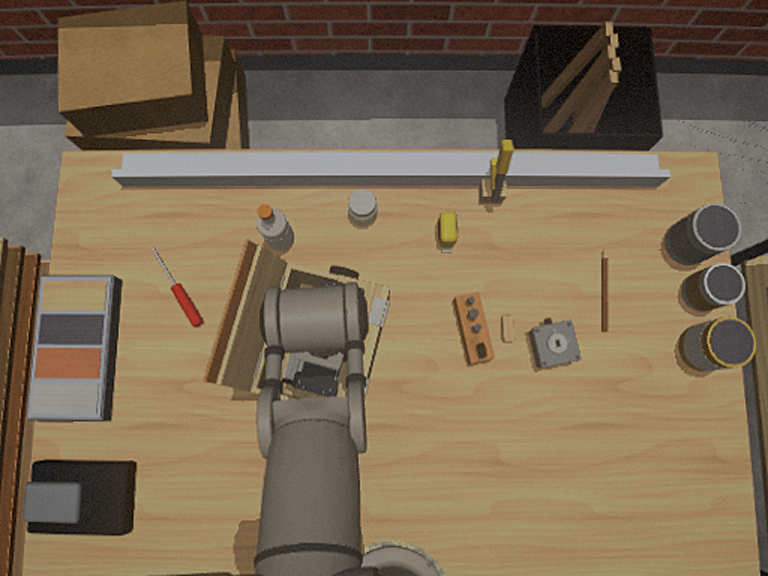

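The inner flap is down: the network puts its edge at z = 0.160 and the picture agrees. I'll press it briefly, lift, and cross over behind the outer flap.

```bash
python3 -m jog '[[[0,0,0.01],0,1],[[0,0,0.01],0,1],[[0,0,-0.15],0,1],[[0,0,-0.3],0,1],[[0,0,-0.38],0,1],[[0.15,0,-0.38],0,1],[[0.3,0,-0.38],0,1],[[0.45,0,-0.38],0,1],[[0.6,0,-0.38],0,1],[[0.62,0,-0.38],0,1],[[0.62,0,-0.3],0,1],[[0.62,0,-0.2],0,1]]'
```

```text
time: 8.82
tool_pos: [0.5595, 0.3483, 0.4186]
tool_rot: [3.14, -0.001, 1.308]
contact_force: [-0.3, -0.1, 0.9]
opening: 0.0005
grip_force: 0.0
```

```bash
python3 - <<'E'
from h import *
o=observe();d=o['tool_pos'][:2]-np.array([.509,.132]);print(d@[.259,.966],d@[.966,-.259],o['tool_pos'][2]-.178,o['tool_pos'],o['contact_force'])
cams.read_camera('scene')
for t in('flap_inner_edge','flap_outer_edge'): print(t,models.pinpoint(t,'scene')[:1])
E
```

```text
0.22201369693317652 -0.0072190044262788015 0.24055925752486068 [0.55951602 0.34828369 0.41855926] [-0.33508894 -0.13612217  0.86579137]
flap_inner_edge [{'position': [0.5017, 0.1288, 0.1579], 'confidence': 0.86}]
flap_outer_edge [{'position': [0.5396, 0.2863, 0.2697], 'confidence': 0.7}]
```

```bash
python3 -m jog '[[[-0.1,0,0.01],0,1],[[-0.19,0,0.015],0,1],[[-0.28,0,0.015],0,1],[[-0.36,0,0.015],0,1],[[-0.44,0,0.04],0,1],[[-0.505,0,0.09],0,1],[[-0.54,0,0.14],0,1],[[-0.555,0,0.17],0,1],[[-0.555,0,0.19],0,1],[[-0.555,0,0.195],0,1],[[-0.555,0,0.195],0,1],[[-0.555,0,0.195],0,1]]'
python3 - <<'E'
from h import *
for c in('top','scene'):
    cams.read_camera(c)
    for t in('flap_inner_edge','flap_outer_edge'): print(c,t,models.pinpoint(t,c)[:1])
E
```

```text
time: 10.48
tool_pos: [0.5021, 0.1343, 0.3436]
tool_rot: [3.138, 0.001, 1.309]
contact_force: [-5.7, -5.1, 15.8]
opening: 0.0004
grip_force: 8.3
top flap_inner_edge []
top flap_outer_edge []
scene flap_inner_edge [{'position': [0.4997, 0.1286, 0.1603], 'confidence': 0.81}]
scene flap_outer_edge [{'position': [0.4916, 0.1055, 0.1642], 'confidence': 0.76}]
```

The 15.8 N press and the outer edge at z = 0.164 confirm that both flaps are flat. Next I go over the key with the jaws open and aligned to it.

```bash
python3 -m jog '[[[0,0,-0.12],0,1],[[0,0,-0.15],0,1],[[-0.764,0.177,-0.15],0.353,0],[[-0.764,0.177,-0.15],0.353,0],[[-0.764,0.177,-0.15],0.353,0],[[-0.764,0.177,-0.15],0.353,0],[[-0.764,0.177,0.09],0.353,0],[[-0.764,0.177,0.09],0.353,0],[[-0.764,0.177,0.09],0.353,0],[[-0.764,0.177,0.09],0.353,0],[[-0.764,0.177,0.09],0.353,0],[[-0.764,0.177,0.09],0.353,0]]'
python3 - <<'E'
from h import *
o=observe();y=o['tool_rot'][2];d=np.array([.4914,-.179])-o['tool_pos'][:2]
print(d@[np.cos(y),np.sin(y)],d@[np.sin(y),-np.cos(y)],np.degrees(y),o['tool_pos'])
for t in('flap_inner_edge','flap_outer_edge'):
  cams.read_camera('top');print(models.pinpoint(t,'top')[:1])
pic('top','t3.png',(255,135,405,255),5);pic('scene','s3.png',(110,150,270,270),5)
E
```

```text
time: 12.28
tool_pos: [0.4911, -0.1784, 0.306]
tool_rot: [3.14, -0.002, 0.201]
contact_force: [-0.0, 0.4, 0.3]
opening: 0.091
grip_force: 0.0
0.00021628907081889352 0.0006313712026373789 11.507153600120452 [ 0.49106211 -0.17842447  0.30604261]
[{'position': [0.5061, 0.1329, 0.1587], 'confidence': 0.65}]
[{'position': [0.4942, 0.104, 0.1644], 'confidence': 0.69}]
```

View pics/s3.png

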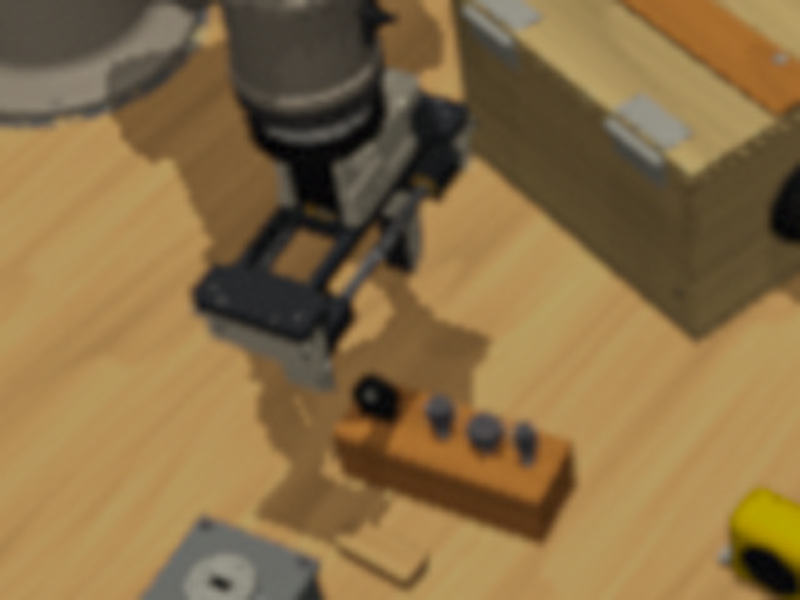

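The open fingers straddle the key head at (375,397) and are clear of the box and bits. I'll descend and grip.

```bash
python3 -m jog '[[[0,0,0.1],0,0],[[0,0,0.19],0,0],[[0,0,0.195],0,0],[[0,0,0.195],0,0],[[0,0,0.195],0,1],[[0,0,0.195],0,1],[[0,0,0.195],0,1],[[0,0,0.195],0,1],[[0,0,0.195],0,1],[[0,0,0.195],0,1],[[0,0,0.195],0,1]]' 15
```

```text
time: 13.95
tool_pos: [0.4907, -0.1792, 0.2267]
tool_rot: [-3.142, 0.0, 0.199]
contact_force: [0.6, 0.1, -0.2]
opening: 0.0266
grip_force: 0.0
```

```bash
python3 -m jog '[[[0,0,0],0,1],[[0,0,0],0,1],[[0,0,0],0,1],[[0,0,0],0,1],[[0,0,0],0,1]]' 15
```

```text
time: 14.58
tool_pos: [0.4907, -0.1792, 0.2267]
tool_rot: [3.142, 0.0, 0.199]
contact_force: [-0.1, -0.3, -0.2]
opening: 0.0117
grip_force: 15.0
```

Gripped with 15 N. I'll raise the grip to 45 N, lift, and carry the key over the lock.

```bash
python3 -m jog '[[[0,0,0],0,1],[[0,0,-0.06],0,1],[[0,0,-0.12],0,1],[[0,0,-0.25],0,1],[[0,0,-0.25],0,1],[[-0.04,0.2,-0.25],0,1],[[-0.04,0.385,-0.25],0,1],[[-0.04,0.385,-0.25],0,1],[[-0.04,0.385,-0.16],0,1],[[-0.04,0.385,-0.16],0,1],[[-0.04,0.385,-0.16],0,1]]' 45
python3 - <<'E'
from h import *
o=observe();print(o['tool_pos'],o['grip_force'],o['opening'])
for c in('top','scene'):
  for k in range(3):
    cams.read_camera(c)
    for t in('key','key_collar','lock_mouth'): print(c,t,[(np.round(x['position'],4),round(x['confidence'],2)) for x in models.pinpoint(t,c)[:1]])
im=cams.read_camera('scene')[:,:,::-1];np.save('s4.npy',im)
cv2.imwrite('pics/s4.png',cv2.resize(im[220:300,110:210],None,fx=7,fy=7,interpolation=cv2.INTER_CUBIC))
E
```

```text
time: 15.95
tool_pos: [0.5056, -0.3331, 0.291]
tool_rot: [-3.141, 0.0, 0.199]
contact_force: [0.9, -0.2, 0.8]
opening: 0.0117
grip_force: 45.0
[ 0.50555015 -0.33307901  0.2910426 ] 44.99996066093445 0.011661034795986328
top key []
top key_collar [(array([ 0.5407, -0.1708, -0.0035]), 0.66)]
top lock_mouth []
top key [(array([0.5045, 0.1313, 0.1635]), 0.38)]
top key_collar []
top lock_mouth []
top key []
top key_collar []
top lock_mouth [(array([0.4946, 0.1071, 0.1649]), 0.33)]
scene key [(array([ 0.5053, -0.3304,  0.0781]), 0.39)]
scene key_collar [(array([ 0.5386, -0.1705,  0.0007]), 0.55)]
scene lock_mouth [(array([ 0.5094, -0.3328,  0.0602]), 0.91)]
scene key [(array([ 0.5044, -0.3312,  0.0802]), 0.57)]
scene key_collar [(array([ 0.5027, -0.3323,  0.1104]), 0.43)]
scene lock_mouth [(array([ 0.5099, -0.332 ,  0.059 ]), 0.63)]
scene key [(array([ 0.503 , -0.334 ,  0.0777]), 0.48)]
scene key_collar [(array([ 0.5051, -0.3367,  0.1082]), 0.41)]
scene lock_mouth [(array([ 0.5099, -0.3344,  0.06  ]), 0.81)]
```

View pics/s4.png

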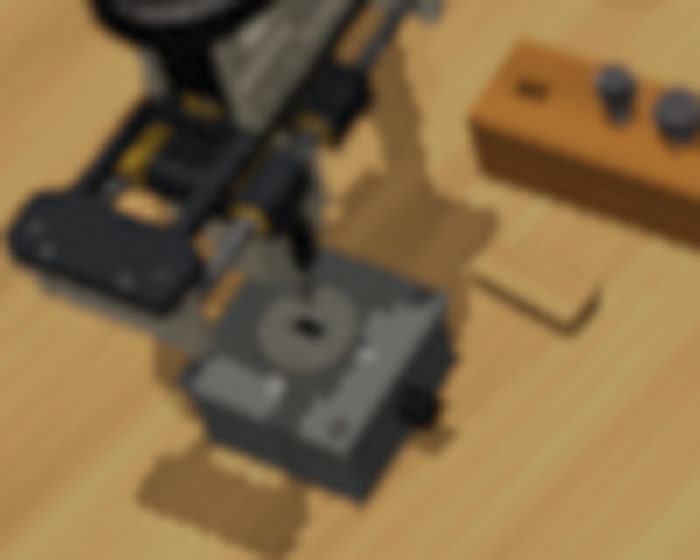

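The key is held above the lock: its tip is at about (310,297), the slot at (308,327) and the empty block slot at (532,88). I'll compare them metrically.

```bash
python3 - <<'E'
from h import *
P=lambda u,v,z:atz('scene',110+(u+.5)/7-.5,220+(v+.5)/7-.5,z).round(4)
print('slot',P(308,327,.061),'blockslot',P(532,88,.045),'tip',P(310,297,.0775),P(310,301,.0775))
q=proj('scene',(.506,-.3334,.0775));print('pred tip',(q[0]-110+.5)*7-.5,(q[1]-220+.5)*7-.5)
im=np.load('s4.npy')[220:300,110:210]
b=im.mean(2);print(b[36:52,38:52].astype(int))
E
```

```text
slot [ 0.5057 -0.3352  0.061 ] blockslot [ 0.4909 -0.1801  0.045 ] tip [ 0.5067 -0.3304  0.0775] [ 0.508  -0.3319  0.0775]
pred tip 303.7236318567876 301.26910902467114
[[ 74  73  68  48  19  11  22  47  64  68  71  77  80  81]
 [ 76  75  73  60  30  17  33  53  64  66  66  69  70  71]
 [ 78  76  74  68  48  34  47  61  65  66  65  66  67  66]
 [ 76  74  74  73  64  55  55  64  66  66  65  65  66  66]
 [ 73  70  70  69  65  54  56  65  71  69  67  66  66  66]
 [ 67  67  71  71  65  54  60  78  85  82  76  70  67  66]
 [ 67  74  80  78  72  63  68  85  91  90  87  80  70  66]
 [ 76  86  91  90  85  78  77  88  95  93  91  87  76  67]
 [ 84  92  94  93  90  87  86  93  94  94  94  91  83  71]
 [ 90  92  92  85  72  61  70  83  90  93  94  93  84  73]
 [ 91  93  89  77  51  31  36  55  76  91  93  92  85  77]
 [ 94  94  92  83  68  50  38  47  73  91  94  91  82  80]
 [ 92  94  95  93  90  83  72  73  86  91  93  87  75  72]
 [ 92  93  93  93  94  93  91  90  92  91  90  80  72  84]
 [ 85  92  92  90  92  93  94  94  94  90  83  72  80 110]
 [ 73  84  88  89  90  90  92  92  88  82  72  68  84 108]]
```

Agreement is within about 1 mm. I'll shift 0.7 mm along tool y and lower slowly while watching the force.

```bash
python3 -m jog '[[[0,0.0017,0.02],0,1],[[0,0.0017,0.03],0,1],[[0,0.0017,0.04],0,1],[[0,0.0017,0.05],0,1],[[0,0.0017,0.058],0,1],[[0,0.0017,0.058],0,1]]' 60
```

```text
time: 17.95
tool_pos: [0.5055, -0.3339, 0.2672]
tool_rot: [-3.141, 0.0, 0.199]
contact_force: [-0.3, 0.4, 0.0]
opening: 0.0116
grip_force: 60.0
```

```bash
python3 -m jog '[[[0,0,0.012],0,1],[[0,0,0.024],0,1],[[0,0,0.036],0,1],[[0,0,0.036],0,1]]'
```

```text
time: 18.45
tool_pos: [0.5055, -0.3339, 0.2525]
tool_rot: [-3.141, 0.0, 0.199]
contact_force: [-0.9, 0.1, -0.4]
opening: 0.0115
grip_force: 60.0
```

The key is 22 mm in with no side load. Now I rock it ±1 mm along y while feeding down.

```bash
python3 -m jog '[[[0,0.0025,0.003],0,1],[[0,-0.0025,0.005],0,1],[[0,0.0025,0.007],0,1],[[0,-0.0025,0.009],0,1],[[0,0.0025,0.011],0,1],[[0,-0.0025,0.013],0,1],[[0,0.0025,0.015],0,1],[[0,-0.0025,0.017],0,1],[[0,0.0025,0.019],0,1],[[0,-0.0025,0.021],0,1],[[0,0.0025,0.023],0,1],[[0,0,0.024],0,1]]'
```

```text
time: 19.95
tool_pos: [0.5055, -0.334, 0.243]
tool_rot: [-3.141, 0.0, 0.199]
contact_force: [-0.1, -0.1, -0.6]
opening: 0.0113
grip_force: 60.0
```

```bash
python3 -m jog '[[[0,0.0025,0.001],0,1],[[0,-0.0025,0.002],0,1],[[0,0.0025,0.003],0,1],[[0,0,0.004],0,1],[[0,0,0.004],0,1]]'
python3 - <<'E'
from h import *
for k in range(3):
    cams.read_camera('scene')
    print([(np.round(x['position'],4),round(x['confidence'],2)) for x in models.pinpoint('key_collar','scene')[:1]])
E
```

```text
time: 20.58
tool_pos: [0.5055, -0.334, 0.2427]
tool_rot: [3.141, -0.0, 0.199]
contact_force: [-3.5, 2.3, 6.3]
opening: 0.0115
grip_force: 60.0
[(array([ 0.502 , -0.3317,  0.0611]), 0.61)]
[(array([ 0.5074, -0.3356,  0.0627]), 0.41)]
[(array([0.5016, 0.1299, 0.1618]), 0.68)]
```

The 6 N push puts the collar on the face. Now I turn it clockwise.

```bash
python3 -c "from h import *;print(observe()['qpos'])"; python3 -m jog '[[[0,0,0],0.05,1],[[0,0,0],0.1,1],[[0,0,0],0.15,1],[[0,0,0],0.2,1],[[0,0,0],0.25,1],[[0,0,0],0.3,1],[[0,0,0],0.35,1],[[0,0,0],0.4,1],[[0,0,0],0.45,1],[[0,0,0],0.5,1],[[0,0,0],0.53,1],[[0,0,0],0.53,1]]'; python3 -c "from h import *;o=observe();print(o['qpos'],o['torque'],o['tool_rot'])"
```

```text
[-7.10337292e-01  6.49115644e-01  1.48970165e+00 -6.72534065e-05
  1.00254609e+00  6.61734414e-01]
time: 22.38
tool_pos: [0.5055, -0.3338, 0.2427]
tool_rot: [3.142, 0.0, -1.467]
contact_force: [-3.7, 3.5, 7.2]
opening: 0.0117
grip_force: 60.0
[-7.10104175e-01  6.49057689e-01  1.48983300e+00  1.41185089e-04
  1.00285511e+00  2.32773528e+00] [0.77393861 0.68711387 0.06999687] [ 3.14157400e+00  1.93053913e-04 -1.46711908e+00]
```

```bash
python3 -m jog '[[[0,0,0],0.02,1],[[0,0,0],0.04,1],[[0,0,0],0.04,1],[[0,0,0],0.04,1],[[0,0,0],0.04,1],[[0,0,0],0.04,1]]'; python3 - <<'E'
from h import *
o=observe();print(o['torque'],o['tool_rot'])
im=cams.read_camera('scene')[:,:,::-1]
cv2.imwrite('pics/s5.png',cv2.resize(im[160:300,110:290],None,fx=4,fy=4,interpolation=cv2.INTER_CUBIC))
for t in('flap_inner_edge','flap_outer_edge','key_collar'): print(t,models.pinpoint(t,'scene')[:1])
E
```

```text
time: 23.12
tool_pos: [0.5055, -0.3338, 0.2427]
tool_rot: [-3.142, 0.0, -1.592]
contact_force: [-4.1, 2.9, 7.3]
opening: 0.0117
grip_force: 60.0
[0.77509459 0.67563274 0.02361322] [-3.14159188e+00  1.97651981e-04 -1.59176775e+00]
flap_inner_edge [{'position': [0.4987, 0.125, 0.1593], 'confidence': 0.85}]
flap_outer_edge [{'position': [0.4941, 0.1079, 0.1618], 'confidence': 0.81}]
key_collar [{'position': [0.5062, -0.3351, 0.0004], 'confidence': 0.18}]
```

View pics/s5.png

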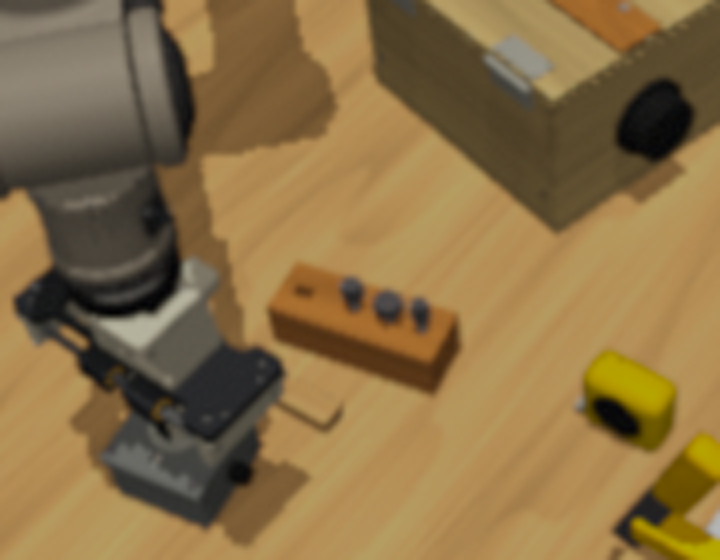

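The gripper is turned on the seated key, the flaps are flat, and the offcut and block haven't moved. One averaged torque reading will confirm the spring is loaded.

```bash
python3 - <<'E'
from h import *
T=[]
for k in range(16):
    cams.read_camera('top');o=observe();T.append(np.r_[o['torque'],o['contact_force'],o['grip_force'],o['joint_efforts'][5]])
print(np.mean(T,0).round(4),np.std(T,0).round(4))
E
```

```text
[ 7.98400e-01  6.73500e-01  4.90000e-02 -3.42550e+00  3.47800e+00
  7.36890e+00  6.00019e+01  4.89000e-02] [3.190e-02 3.170e-02 3.410e-02 3.961e-01 5.274e-01 3.847e-01 1.000e-04
 0.000e+00]
```

The effort of 0.049 N m is a little under the spring's nominal value, and side friction may be carrying the rest. I'll ease off the side and down load and compare.

```bash
python3 -m jog '[[[-0.0018,0.0018,-0.002],0,1],[[-0.0018,0.0018,-0.002],0,1],[[-0.0018,0.0018,-0.002],0,1]]'; python3 -c "from h import *;o=observe();print(o['joint_efforts'][5],o['tool_rot'])"
python3 -m jog '[[[0,0,0],0.03,1],[[0,0,0],0.03,1],[[0,0,0],0.03,1]]'; python3 -c "from h import *;o=observe();print(o['joint_efforts'][5],o['tool_rot'])"
```

```text
time: 24.5
tool_pos: [0.5051, -0.3335, 0.2427]
tool_rot: [-3.141, -0.001, -1.592]
contact_force: [0.6, -1.0, -2.0]
opening: 0.0116
grip_force: 60.0
0.08942739805206656 [-3.14052073e+00 -7.71671740e-04 -1.59196491e+00]
time: 24.88
tool_pos: [0.5051, -0.3334, 0.2427]
tool_rot: [-3.141, -0.001, -1.684]
contact_force: [3.4, -1.3, -2.7]
opening: 0.0118
grip_force: 60.0
0.18695777747780085 [-3.14054786e+00 -5.83954572e-04 -1.68449415e+00]
```

With the load eased, the effort is 0.089 N m, which matches the spring near 1.4 rad. It then jumps to 0.187 N m, so the cylinder is at its stop. I'll hold it there and hand in.

```bash
python3 -m jog '[[[0,0,0.0015],-0.01,1],[[0,0,0.0015],-0.01,1],[[0,0,0.0015],-0.01,1],[[0,0,0.0015],-0.01,1],[[0,0,0.0015],-0.01,1],[[0,0,0.0015],-0.01,1]]'; python3 -c "
from h import *;o=observe();print(o['joint_efforts'][5],o['tool_rot']);print(robot.hand_in())"
```

```text
time: 25.62
tool_pos: [0.505, -0.3334, 0.2427]
tool_rot: [-3.14, -0.001, -1.655]
contact_force: [3.0, -1.0, 5.9]
opening: 0.0114
grip_force: 60.0
0.13974602334201336 [-3.14035129e+00 -8.55972112e-04 -1.65478019e+00]
the job is handed in; nothing more can be done
None
```

I handed the job in at 25.6 s with both flaps flat and the key seated, turned to about the lock's stop and still gripped at 60 N; the hand-in returned no verdict, and the turn is inferred from the wrist effort, as the cameras couldn't see the lock.

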